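# Clamp the dowelled block, then hold its spacer hole-up for glue

## Task

Get a stand-off for the painting's travelling frame ready for gluing: drop the dowelled corner block into the three-sided pocket of the clamping jig, dowel up, and swing the red cam lever fully shut to clamp it. Then pick up the brown octagonal wooden spacer, find by feel or by eye which end has the blind hole, turn that end straight up and finish while still holding it so in the gripper, steady and with at least 10 cm of air between it and the table, ready to take the glue. Leave the other things on the bench alone.

Things in the scene. Friction and masses are not known exactly. Their poses are not given: they have to be found in the camera images.
- block: Corner block of pale wood, 60 x 50 x 30 mm (its x, y, z), standing upright with a brown round dowel, 16 mm in diameter and 30 mm tall, in the middle of its top (dowel top 60 mm above the underside). Origin: centre of the underside; z up along the dowel. A half turn about z makes no difference. About 80 g. Loose.
- block_dowel (a point): Centre of that dowel, half-way up it, 45 mm above the block's underside: a good place to grip the block from above. Axes as the block's.
- jig: Clamping jig, fixed: plywood board 240 x 260 x 18 mm (x, y, z) with a three-sided pocket of beech fences 22 mm tall and 22 mm thick, and a red cam lever. Origin: centre of the underside of the board, z up.
- pocket (a point): Where the centre of the block's underside rests when the block is clamped home, on the board against the back fence. z up; turns with the jig. Back fence: inner face 25 mm to -y. Side fences: inner faces 32.5 mm to -x and +x, so the block's 60 mm side lies along x with 2.5 mm play each side. The +y side is open to the cam, which at the start stands at least 5 mm clear of the home block.
- lever (a joint): Angle of the red cam lever about its upright bolt, rad: 0 fully open, 1.571 fully shut at its stop (anticlockwise seen from above). Starts 0 to 0.45. Stiff, stays where it is left; 3 to 8 N at the grip swings it. At 0 the handle points along +y of pocket, when shut along -x. Its round cam then pushes the block the last millimetres on to the back fence.
- lever_knob (a point): Middle of the black upright round grip on the red lever: a cylinder 20 mm in diameter, from 20 mm below this point to 20 mm above it, to be gripped or pushed from above. It moves on a level circle of radius 115 mm about lever_pivot. The lever's red bar (20 mm wide) lies under it, its top 20 mm below this point, and runs back to the bolt.
- lever_pivot (a point): Point on the axis of the lever's upright bolt, at the height of lever_knob. Fixed to the jig; axes as pocket's.
- spacer_center (a point): Centre of the brown octagonal wooden spacer, half-way along it and on its axis: 50 mm across flats, 60 mm long, about 90 g, loose. It starts lying on one flat (centre 25 mm above the table) with two flats upright at its sides. The x axis of this point runs along the spacer and points out of the end with the blind hole (18 mm wide, 34 mm deep); the other end is solid and otherwise the same. z points up at the start.
- pliers_red: Bystander, to be left alone: red-handled pliers.
- pliers_yellow: Bystander, to be left alone: yellow-handled pliers.
- sleeve: Bystander, to be left alone: short aluminium sleeve, 44 mm across and 30 mm tall, with a hole right through.
- spatula: Bystander, to be left alone: spatula, 190 mm long.
- brush: Bystander, to be left alone: brush, 170 mm long.
- glue: Bystander, to be left alone: white glue bottle with orange cap, 52 mm across, 130 mm tall.
- jar: Bystander, to be left alone: amber glass jar with black lid, 64 mm across, 75 mm tall.

How it is judged:
On the way, in this order (a step that is already met when the one before it is completed fails the run):
1. the block sits flat in the pocket, dowel up, with the lever still open (horizontal distance between block and pocket below 0.01 m and z of block in the frame of pocket below 0.003 m and angle between block's own z axis and vertical below 0.06 rad and angle between the x axis of block and the x axis of pocket, either way round below 0.12 rad and value of joint lever below 1.2 rad and contact force between the fingers and block below 0.2 N), for 0.2 s.
2. the lever is swung fully shut and the block is home in the pocket (horizontal distance between block and pocket below 0.005 m and z of block in the frame of pocket below 0.003 m and angle between block's own z axis and vertical below 0.05 rad and angle between the x axis of block and the x axis of pocket, either way round below 0.08 rad and value of joint lever above 1.42 rad), for 0.2 s.
3. the spacer is lifted off the table in the gripper (height (world z) of spacer_center above 0.08 m and contact force between the fingers and spacer above 1 N), for 0.2 s.
At the end, for the whole second after the job is handed in: Block home in the pocket (within 5 mm sideways, 3 mm in height, 0.08 rad square, dowel up), lever above 1.42 rad. Spacer still, held by the fingers alone, off block and jig, hole end up within 0.2 rad, centre more than 125 mm above the table (all of step 2 and angle between spacer_center's own x axis and vertical below 0.2 rad and height (world z) of spacer_center above 0.125 m and contact force between the fingers and spacer above 1 N and contact force between spacer and block below 0.2 N and contact force between spacer and jig below 0.2 N and linear speed of spacer below 0.03 m/s and angular speed of spacer below 0.2 rad/s); the arm keeps its last pose, push and grip.
It fails at once if another thing on the bench is pushed more than 25 mm from its place (distance of any of pliers_red, pliers_yellow, sleeve, spatula, brush, glue, jar from where it was at the start of the episode above 0.025 m).
It also fails if it takes over 69 s, if anything falls off the work surface, if the arm or the gripper's body presses on something with over 40 N, if the wrist force passes 120 N, or if a joint passes its speed limit or range.

## Robot

A 7-joint arm with a two-finger parallel gripper is mounted at the origin on the work surface. World frame = base frame: x ahead of the robot, y to its left, z up, the work surface at z = 0. Lengths are in m, angles in rad, forces in N, time in s.
With the tool pointing down it reaches from about 0.4 to 0.9 m from the base axis. Payload 5.5 kg.
Tool frame: the origin (TCP) lies between the finger pads; the fingertips stand bot.tcp_to_tips ahead of it and the grasp point (between the pads) lies 5 mm behind it (bot.tcp_to_tips is the distance from the TCP to the fingertips, in m); x points along the fingers, y is the direction in which the jaws open and shut, and the axes are right-handed (so a half turn about x gives the same grasp; the last joint's range is limited). The gripper opens to 85 mm and grips with 20 to 120 N. Pads are 22 mm wide; open, the fingers measure 114 mm over their backs; the gripper's body (76 mm by 85 mm) begins 54 mm behind the grasp point. The pads swing forward as they close: fully open they stand 13 mm farther back than shut.
Start: joints at [-0.922, 0.501, -0.427, 1.55, 0.221, 1.138, -0.21], TCP at [0.245, 0.602, 0.245] pointing down, gripper open.
Joint ranges: [-2.88, 2.88], [-0.31, 2.03], [-1.54, 1.56], [0.2, 2.42], [-1.41, 4.55], [0.19, 2.02], [-2.57, 2.57]. Speed limits (rad/s): [2.57, 2.57, 3.14, 3.14, 3.14, 3.14, 3.14].

## Interface

Orientations are given as a rotation vector (axis times angle).
In Python, from cell import bot gives the robot as it stands.
- The arm moves only by the tool arm_command, never from a script. Its argument "moves" is a list of rows, each a list of 6 numbers: the shift along the tool's x, y, z in m, then the turn, a rotation vector about the tool's x, y, z in degrees. In form: [[tx, ty, tz, rx, ry, rz], ...]. A call has 1 to 10 rows; each row shifts and turns the commanded pose from where the row before left it, along the tool's axes as they then stand; what a row does not reach is not made up. A row lasts 1/10 s, in which the tool goes at most 50 mm and 8.59 degrees, less where a joint would pass 70% of its speed; a pose out of reach is approached as far as the arm can. A call is refused whole if a number of a shift passes 0.05 or a number of a turn 8.59, either way. A call with a gripper value outside its range is refused whole. "fingers" is the opening, from -1 (shut) to 1 (fully open), so that 0 is half open, set as the call begins (left out, the last holds). The fingers move at their own pace and stop on an object; "force" is the grip in N (left out, the last holds). Time passes only in rows, so rows that do not move let the fingers close. It gives the time, the measured TCP pose, the force and the opening at its end, in the units of the state.
- bot.get_state(): the state, without advancing time (a new reading comes with each control period).
- bot.grab_frame(name): name is "scene" or "top"; returns a dict with "color" (420x560x3 uint8, blue, green, red), "fx", "fy", "cx", "cy" (pixels), "distortion" ([k1, k2, p1, p2, k3] as OpenCV has them; the pictures are not rectified), "pose" (4x4, takes a point from camera to world coordinates). Camera axes: x right, y up, looking along -z (the intrinsics and any distortion apply to the point x, -y, -z); pixel columns grow to the right and rows downward; lengths in m; the calibration is good to about 2 mm. A picture is of the moment at which its call begins. There is no depth.
- bot.close_job(): hands the job in, once; it reports no verdict.
The state is a dict: "time_s": time; "qpos": joint angles; "joint_velocities": joint speeds; "tau": joint torques, N m; "tcp_pos": TCP position; "eef_rot": TCP orientation; "ft_force": force on the tool from outside, world axes, zero at the start; "torque": the same for the moment, N m; "finger_gap": finger opening in m.
Only numpy, scipy, OpenCV 4.12 (cv2) and the standard library are available. Lean on these libraries where they do the work, as an engineer would, in place of code of your own. Each camera call takes 0.05 s, during which the arm holds its last target. There are 200 camera calls.

## Working session

There is one attempt and no reset: what is moved stays moved. The work goes in short steps, Python scripts to look and compute and a tool call to move; the robot and the scene stay as the last step left them, time stands still between calls to the robot, and variables do not carry over. Pictures are saved under pics/ and viewed, about 8 in all and at most 12, crops included, and the job is handed in when it is done.

Besides the shell and the picture viewer there is one more tool, called after "Emit:" as name(argument=value, ...) on one line, values as JSON. arm_command: Moves the arm, as the interface text tells. Its arguments: {"type":"object","properties":{"moves":{"type":"array","items":{"type":"array","items":{"type":"number"}}},"fingers":{"type":"number"},"force":{"type":"number"}},"required":["moves"]}

```bash
ls; mkdir -p pics
python3 - <<'E'
from cell import bot
import cv2
s=bot.get_state();print(s, bot.tcp_to_tips)
for n in("scene","top"):
    f=bot.grab_frame(n);cv2.imwrite(f"pics/{n}0.png",f["color"])
    print(n,f["fx"],f["fy"],f["cx"],f["cy"],f["distortion"],f["pose"])
E
```

```text
pics
{'time_s': 0.0, 'qpos': array([-0.92179024,  0.50182352, -0.4268116 ,  1.55146403,  0.22075847,
        1.13830013, -0.21030304]), 'joint_velocities': array([ 0.00056157,  0.00102551, -0.00185519,  0.00054694, -0.00061469,
        0.00053726,  0.00027383]), 'tau': array([ 8.81756241e-04, -5.69512439e+01, -5.81612527e+00, -2.80944264e+01,
        1.03883108e-02,  1.17749115e-02,  1.94396222e-05]), 'tcp_pos': array([0.24436375, 0.60158918, 0.24427053]), 'eef_rot': array([ 0.30115831,  1.5500041 , -0.30413727]), 'ft_force': array([-0.50638008,  0.70808693, -0.04932254]), 'torque': array([-0.01661443,  0.01398814,  0.01511283]), 'finger_gap': 0.08515324283464734} 0.014
scene 481.2099088689213 481.2099088689213 282.2260404598452 214.25563593746588 [-0.0070519  0.         0.         0.         0.       ] [[ 0.66034146 -0.37524969  0.65048969  1.41321962]
 [ 0.75053521  0.35909499 -0.55475011 -0.67804112]
 [-0.02541778  0.85453991  0.51876341  0.76479741]
 [ 0.          0.          0.          1.        ]]
top 464.48986480642105 464.48986480642105 279.82156803292605 206.482562994844 [0.03983525 0.         0.         0.         0.        ] [[-0.02441349  0.98821339 -0.15112341  0.38693688]
 [-0.99969728 -0.02367088  0.00671121  0.04785301]
 [ 0.00305488  0.15124151  0.98849212  1.26897735]
 [ 0.          0.          0.          1.        ]]
```

```bash
python3 -c "
import cv2
for n in('scene','top'):
    i=cv2.imread(f'pics/{n}0.png');cv2.imwrite(f'pics/{n}0b.png',cv2.resize(i,(800,600),interpolation=cv2.INTER_CUBIC))"
```

```text
(no output)
```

View pics/scene0b.png

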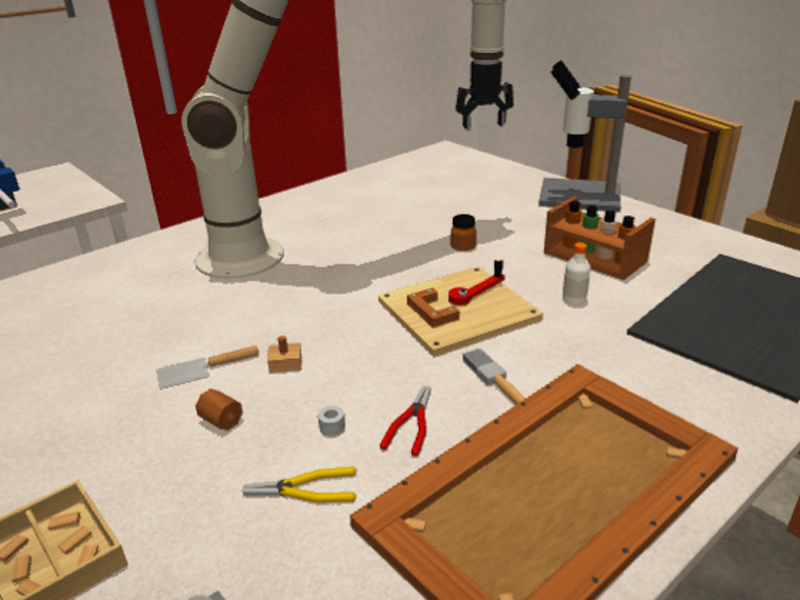

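View pics/top0b.png

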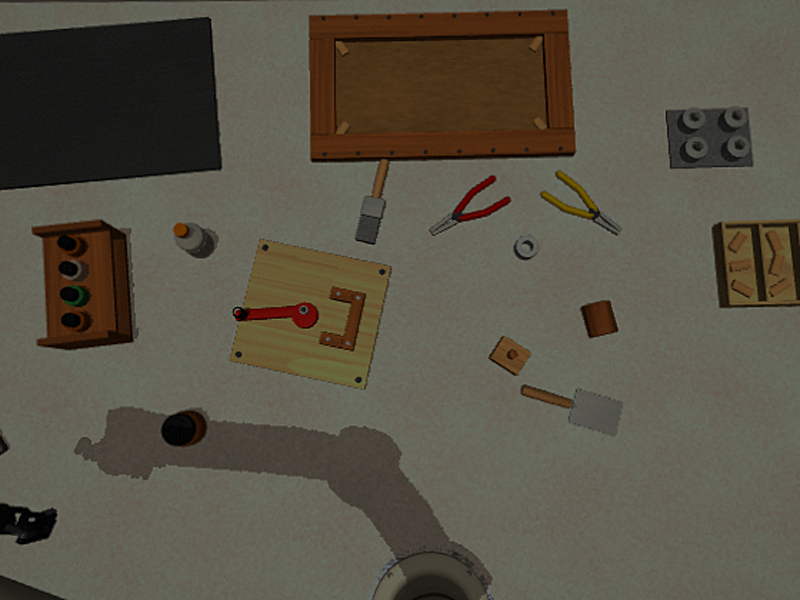

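The scene view shows the jig at (460,305), the block at (285,353), the spacer at (219,409) and the lever near open. In the top view the block's dowel is at (512,354), the spacer at (600,319), the lever bolt at (304,313) and the knob at (240,313). I'll zoom in for corners.

```bash
cat > h.py <<'E'
import numpy as np, cv2
from scipy.spatial.transform import Rotation as R
def cam(f):
    K=np.array([[f["fx"],0,f["cx"]],[0,f["fy"],f["cy"]],[0,0,1]]);return K,np.array(f["distortion"],float),np.array(f["pose"])
def proj(f,P):
    K,d,T=cam(f);P=np.atleast_2d(P);c=(P-T[:3,3])@T[:3,:3];c=c*[1,-1,-1]
    return cv2.projectPoints(c.reshape(-1,1,3),np.zeros(3),np.zeros(3),K,d)[0].reshape(-1,2)
def ray(f,uv,z):
    K,d,T=cam(f);n=cv2.undistortPoints(np.array(uv,float).reshape(-1,1,2),K,d).reshape(-1,2)
    D=np.c_[n[:,0],-n[:,1],-np.ones(len(n))]@T[:3,:3].T
    return T[:3,3]+D*((z-T[2,3])/D[:,2])[:,None]
def crop(img,x0,y0,w,h,s):
    o=cv2.resize(img[y0:y0+h,x0:x0+w],None,fx=s,fy=s,interpolation=cv2.INTER_CUBIC)
    for i in range(0,w,10):
        cv2.line(o,(i*s,0),(i*s,4),(255,255,255),1)
        if i%20==0: cv2.putText(o,str(x0+i),(i*s,14),0,.35,(255,255,255),1)
    for i in range(0,h,10):
        cv2.line(o,(0,i*s),(4,i*s),(255,255,255),1)
        if i%20==0 and i: cv2.putText(o,str(y0+i),(6,i*s+4),0,.35,(255,255,255),1)
    return o
E
python3 - <<'E'
import cv2,numpy as np
from h import *
t=cv2.imread('pics/top0.png');t=np.clip(t*1.8,0,255).astype(np.uint8);s=cv2.imread('pics/scene0.png')
o=np.zeros((600,800,3),np.uint8)
def put(c,x,y): o[y:y+c.shape[0],x:x+c.shape[1]]=c
put(crop(t,155,160,125,120,3),0,0)       # jig top
put(crop(t,335,200,105,75,4),380,0)    # block/spacer top
put(crop(s,125,225,95,80,4),380,305)   # scene
put(crop(s,260,175,125,78,3),0,365)
cv2.imwrite('pics/m1.png',o)
E
```

```text
Traceback (most recent call last):
ValueError: could not broadcast input array from shape (320,380,3) into shape (295,380,3)
```

Run:
```python
import cv2,numpy as np
from h import *
t=cv2.imread('pics/top0.png');t=np.clip(t*1.8,0,255).astype(np.uint8);s=cv2.imread('pics/scene0.png')
o=np.zeros((600,800,3),np.uint8)
def put(c,x,y): o[y:y+c.shape[0],x:x+c.shape[1]]=c
put(crop(t,155,160,125,120,3),0,0)
put(crop(t,335,200,105,73,4),380,0)
put(crop(s,130,232,95,75,4),380,295)
put(crop(s,260,175,125,78,3),0,362)
cv2.imwrite('pics/m1.png',o)
```

```text
(no output)
```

View pics/m1.png

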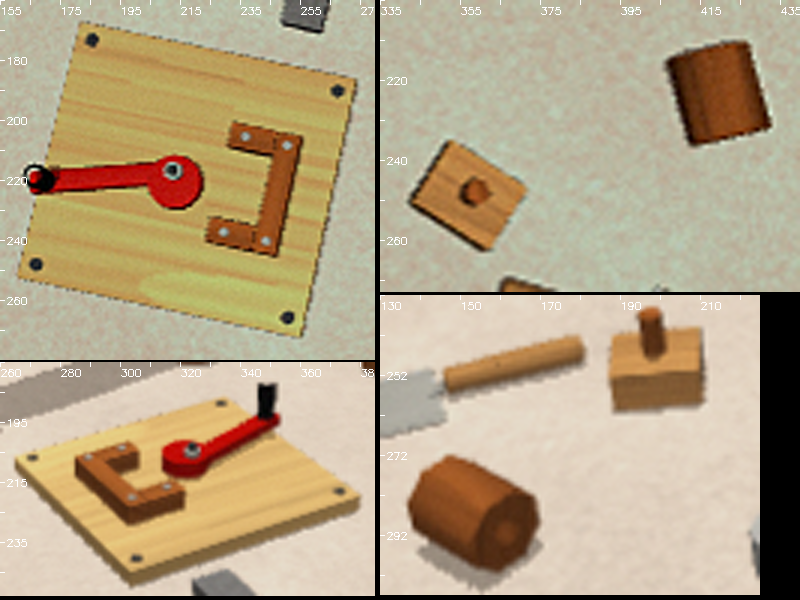

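The spacer's visible face (crop (508,530)) is ambiguous. Corners of the jig, fences and block are clear. I'll fit poses using both views.

```bash
cat > fit.py <<'E'
from h import *
from cell import bot
from scipy.optimize import least_squares, minimize
T=bot.grab_frame("top");S=bot.grab_frame("scene")
def tri(a,b):
    r=least_squares(lambda p:np.r_[proj(T,p)[0]-a,proj(S,p)[0]-b],[.5,.1,.04]);return r.x,r.fun
# jig
L=np.array([[.12,.13,.018],[.12,-.13,.018],[-.12,-.13,.018],[-.12,.13,.018]])
tp=np.array([[181.7,167.3],[274,186],[256,272.3],[161,252.7]]);sp=np.array([[379.3,220.3],[304.3,246],[265,207.7],[335,187]])
def w(p,L): return R.from_euler('z',p[2]).apply(L)+[p[0],p[1],0]
r=least_squares(lambda p:np.r_[(proj(T,w(p,L))-tp).ravel(),(proj(S,w(p,L))-sp).ravel()],[.5,.2,0.]);print("jig",r.x,r.fun.round(1))
yaw=r.x[2]
fo=ray(T,[[255.7,206],[246.7,245],[246.7,212.3],[241.7,234]],.04);print("fence",fo.round(4),np.linalg.norm(fo[0]-fo[1]),np.linalg.norm(fo[2]-fo[3]))
Y=np.array([-np.sin(yaw),np.cos(yaw),0]);print("pocket",(fo[0]+fo[1])/2+.047*Y,(fo[2]+fo[3])/2+.025*Y)
print("knobtop",tri([167.7,219.3],[349,183.7]),"bolt",tri([212.7,217],[260+194/3,175+(450-362)/3]))
# hull fits
def box(a,b,c,d,e,f): return np.array([[x,y,z] for x in(a,b) for y in(c,d) for z in(e,f)])
an=np.arange(12)*np.pi/6
dow=np.array([[.008*np.cos(t),.008*np.sin(t),z] for t in an for z in(.03,.06)])
blk=[box(-.03,.03,-.025,.025,0,.03),dow]
a8=(np.arange(8)+.5)*np.pi/4;rr=.025/np.cos(np.pi/8)
spc=[np.array([[x,rr*np.cos(t),.025+rr*np.sin(t)] for t in a8 for x in(-.03,.03)])]
def mask(f,parts,p):
    m=np.zeros((420*4,560*4),np.uint8)
    for P in parts: cv2.fillConvexPoly(m,cv2.convexHull(((proj(f,w(p,P))+.5)*4*16).astype(np.int32).reshape(-1,1,2)),255,shift=4)
    return cv2.resize(m,(560,420),interpolation=cv2.INTER_AREA)/255.
def seg(f,roi,thr):
    h=cv2.cvtColor(f["color"],cv2.COLOR_BGR2HSV)[...,1].astype(float);m=np.zeros((420,560));x0,y0,x1,y1=roi
    m[y0:y1,x0:x1]=h[y0:y1,x0:x1]>thr;return m
for n,parts,p0,rt,rs in(("block",blk,[.28,-.14],(336,228,378,266),(184,232,213,264)),("spacer",spc,[.33,-.29],(400,205,438,240),(135,268,168,303))):
    mt,ms=seg(T,rt,75),seg(S,rs,75)
    yx=np.argwhere(mt);c=ray(T,[yx[:,::-1].mean(0)],.025)[0][:2]
    cost=lambda p:(np.abs(mask(T,parts,p)-mt).sum()+np.abs(mask(S,parts,p)-ms).sum())
    best=min((minimize(cost,[*c,y],method="Nelder-Mead",options=dict(initial_simplex=[[*c,y],[c[0]+.01,c[1],y],[c[0],c[1]+.01,y],[*c,y+.2]])) for y in np.arange(0,np.pi,.4)),key=lambda r:r.fun)
    print(n,best.x,best.fun,mt.sum(),ms.sum())
E
python3 fit.py
python3 - <<'E'
import cv2
s=cv2.imread('pics/scene0.png')
print(s[278:300,148:168].sum(2)//3)
E
```

```text
jig [ 0.54988979  0.20762792 -0.22587229] [-0.3 -0.8 -0.1 -0.8 -0.3 -0.5 -0.4 -0.5  0.8 -0.8 -1.2 -0.5 -1.6 -0.9
 -0.8 -0.7]
fence [[0.5777 0.104  0.04  ]
 [0.474  0.1295 0.04  ]
 [0.5612 0.1283 0.04  ]
 [0.5035 0.1423 0.04  ]] 0.10672936370097573 0.059437279163922704
pocket [0.53638083 0.16255563 0.04      ] [0.53795249 0.15969191 0.04      ]
knobtop (array([0.54525472, 0.3330786 , 0.06840163]), array([-0.60813408, -0.539385  , -0.94323165,  0.23581376])) bolt (array([0.55181259, 0.22022516, 0.04300283]), array([-0.63557139, -0.52223331, -0.90497238,  0.1839524 ]))
block [ 0.45871321 -0.16346464  0.99109981] 86.61176470588236 454.0 488.0
spacer [ 0.52286856 -0.33302451  3.33516803] 99.78039215686273 495.0 656.0
[[ 97  96 100  98  96  96  91  90  86  83  84  79  78 106 158 196 207 208
  210 209]
 [ 97 100  99  99 100  96  95  91  89  90  85  85  84  79  82 133 182 199
  210 209]
 [ 91  96  98  98  98 100  97  95  93  92  87  85  86  83  82  68  80 137
  191 202]
 [ 85  87  93  96  99  98 100  97  94  93  89  89  83  78  73  58  64  68
  103 157]
 [ 85  86  90  92  96  97 102  98  97 
[... 792 characters left out ...]
  52  48
   45  52]
 [ 64  65  71  75  73  58  42  44  45  47  51  61  64  66  65  59  48  45
   45  61]
 [ 52  56  63  69  65  53  44  42  47  47  49  53  58  61  61  53  46  48
   45  76]
 [ 50  52  57  61  54  55  44  42  49  48  50  49  52  54  52  44  46  47
   54 102]
 [ 44  52  50  56  55  53  41  43  47  50  48  48  45  44  47  47  47  46
   66 130]
 [ 68  52  49  52  50  50  44  42  47  47  49  49  43  50  48  51  47  50
   80 138]
 [116  92  58  46  49  48  44  43  46  46  47  49  45  45  47  51  67  90
  113 143]
 [139 136 105  81  50  46  48  43  49  49  50  47  49  45  53  75 110 140
  145 175]
 [141 137 138 134  92  71  54  49  48  47  50  50  49  69  89 114 141 164
  177 209]]
```

The end face has a lit patch about 18 mm across in its middle, so it looks like the hole end facing the scene camera. I'll confirm that once it's held. Next I'll refine the pocket with a fence mask fit and check the biases.

```bash
cat > fence.py <<'E'
import re
src=open('fit.py').read();exec(src.split("for n,parts")[0])
def fmask(f,roi):
    c=f["color"].astype(float);g=c[...,1]/np.maximum(c[...,2],1);x0,y0,x1,y1=roi
    m=np.zeros((420,560),np.uint8);m[y0:y1,x0:x1]=((g>.33)&(g<.66))[y0:y1,x0:x1]
    return cv2.morphologyEx(m,cv2.MORPH_CLOSE,np.ones((3,3))).astype(float)
z0,z1=.018,.040
F=[box(-.0545,.0545,-.047,-.025,z0,z1)]
c=T["color"].astype(float);print((c[...,1]/np.maximum(c[...,2],1))[228,222:262].round(2))
mt,ms=fmask(T,(222,198,260,248)),fmask(S,(282,195,325,228))
print(mt.sum(),ms.sum())
for r in mt[198:248,222:262].astype(int)[::2]: print(''.join('.#'[v] for v in r))
for r in ms[195:230,282:326].astype(int)[::2]: print(''.join('.#'[v] for v in r))
def parts(l): return F+[box(-.0545,-.0325,-.047,l,z0,z1),box(.0325,.0545,-.047,l,z0,z1)]
def go(use):
    def cost(p):
        P=parts(p[3]);k=0
        if 't' in use:k+=np.abs(mask(T,P,p)-mt).sum()
        if 's' in use:k+=np.abs(mask(S,P,p)-ms).sum()
        return k
    x0=[.537,.161,-.226,.0]
    return minimize(cost,x0,method="Nelder-Mead",options=dict(initial_simplex=[x0]+[[x0[j]+(d if j==i else 0) for j in range(4)] for i,d in enumerate((.008,.008,.1,.015))]))
for u in('ts','t','s'):
    r=go(u);print(u,r.x,r.fun,mask(T,parts(r.x[3]),r.x).sum(),mask(S,parts(r.x[3]),r.x).sum())
E
python3 fence.py; sed -i 's/print(n,best.x,best.fun,mt.sum(),ms.sum())/print(n,best.x,best.fun,mt.sum(),ms.sum(),mask(T,parts,best.x).sum(),mask(S,parts,best.x).sum())/; s/,75),seg(S,rs,75)/,85),seg(S,rs,85)/' fit.py; python3 fit.py | tail -2
```

```text
jig [ 0.54988979  0.20762792 -0.22587229] [-0.3 -0.8 -0.1 -0.8 -0.3 -0.5 -0.4 -0.5  0.8 -0.8 -1.2 -0.5 -1.6 -0.9
 -0.8 -0.7]
fence [[0.5777 0.104  0.04  ]
 [0.474  0.1295 0.04  ]
 [0.5612 0.1283 0.04  ]
 [0.5035 0.1423 0.04  ]] 0.10672936370097573 0.059437279163922704
pocket [0.53638083 0.16255563 0.04      ] [0.53795249 0.15969191 0.04      ]
knobtop (array([0.54525472, 0.3330786 , 0.06840163]), array([-0.60813408, -0.539385  , -0.94323165,  0.23581376])) bolt (array([0.55181259, 0.22022516, 0.04300283]), array([-0.63557139, -0.52223331, -0.90497238,  0.1839524 ]))
[0.84 0.79 0.77 0.77 0.77 0.77 0.77 0.78 0.81 0.82 0.86 0.85 0.87 0.87
 0.91 0.89 0.93 0.94 0.94 1.01 0.59 0.46 0.51 0.52 0.51 0.52 0.48 0.5
 0.31 0.98 0.93 0.92 0.92 0.9  0.89 0.88 0.9  0.87 0.87 0.86]
577.0 497.0
........................................
........................................
..........##########....................
..........###...############............
.........####...##################......
.........##################...###.......
..................###############.......
........................#
[... 1352 characters left out ...]
......########################.....
.................###############............
...................#######..................
............................................
ts [ 0.53874363  0.1647068  -0.23327741  0.01414886] 214.85882352941178 649.156862745098 555.1372549019608
t [ 0.53929288  0.16401508 -0.23667741  0.01569452] 96.62352941176472 660.0941176470587 566.2
s [ 0.53546539  0.16777148 -0.24191732  0.0118915 ] 89.45882352941177 635.1372549019608 535.9411764705883
block [ 0.45877199 -0.16344445  0.98959005] 86.98039215686273 455.0 477.0 482.4549019607843 506.4078431372549
spacer [ 0.52256257 -0.33248226  3.32658365] 102.74117647058823 485.0 645.0 496.89019607843136 688.9568627450981
```

```bash
cat > plan.py <<'E'
import sys
from h import *
from cell import bot
def go(pos=None,jaw=None):
    """shift in present tool axes to pos, and turn about tool x to bring jaw axis (mod pi) to yaw jaw"""
    s=bot.get_state();M=R.from_rotvec(s["eef_rot"]);p=np.array(s["tcp_pos"])
    X,Y=M.as_matrix()[:,0],M.as_matrix()[:,1];y=np.arctan2(Y[1],Y[0])
    print("t",round(s["time_s"],2),"tcp",p.round(4),"toolx",X.round(3),"jawyaw deg",np.degrees(y).round(1),"q",np.round(s["qpos"],2),"gap",round(s["finger_gap"],4),"F",np.round(s["ft_force"],1))
    if pos is not None: print("shift mm",(M.inv().apply(np.array(pos)-p)*1000).round(1))
    if jaw is not None:
        d=(jaw-y+np.pi/2)%np.pi-np.pi/2; print("turn rx deg",np.degrees(-d).round(1),"or",np.degrees(-d-np.sign(-d)*np.pi).round(1))
E
python3 -c "
from plan import go
import numpy as np
go((.5,.2,.2),.99);go((.459,-.163,.15),.99)"
```

```text
t 0.4 tcp [0.2446 0.6022 0.2452] toolx [-0. -0. -1.] jawyaw deg 67.9 q [-0.92  0.5  -0.43  1.55  0.22  1.14 -0.21] gap 0.0855 F [-0.5  0.3  0.2]
shift mm [  45.2 -276.5  388. ]
turn rx deg 11.2 or -168.8
t 0.4 tcp [0.2446 0.6022 0.2452] toolx [-0. -0. -1.] jawyaw deg 67.9 q [-0.92  0.5  -0.43  1.55  0.22  1.14 -0.21] gap 0.0855 F [-0.5  0.3  0.2]
shift mm [  95.3 -628.2  486.6]
turn rx deg 11.2 or -168.8
```

Emit:
arm_command(moves=[[0.0,-0.028,0.038,0,0,0],[0.0,-0.028,0.038,0,0,0],[0.0,-0.028,0.038,0,0,0],[0.0,-0.028,0.038,0,0,0],[0.0,-0.028,0.038,0,0,0],[0.0,-0.028,0.038,0,0,0],[0.0,-0.028,0.038,0,0,0],[0.0,-0.028,0.038,0,0,0],[0.0,-0.028,0.038,0,0,0],[0.0,-0.028,0.038,0,0,0]], fingers=0.4, force=40)

```text
time_s: 1.4
tcp_pos: [0.4921, 0.1982, 0.2457]
eef_rot: [0.303, 1.549, -0.302]
ft_force: [1.4, 0.6, 0.5]
finger_gap: 0.0598
```

Emit:
arm_command(moves=[[0.01,-0.035,0.01,0,0,0],[0.01,-0.035,0.01,0,0,0],[0.01,-0.035,0.01,0,0,0],[0.01,-0.035,0.01,0,0,0],[0.01,-0.035,0.01,0,0,0],[0.01,-0.035,0.01,0,0,0],[0.01,-0.035,0.01,0,0,0],[0.01,-0.035,0.01,0,0,0],[0,-0.035,0.01,0,0,0],[0,-0.033,0.01,0,0,0]])

```text
time_s: 2.4
tcp_pos: [0.4525, -0.1617, 0.1652]
eef_rot: [0.303, 1.55, -0.303]
ft_force: [0.9, -0.5, 0.1]
finger_gap: 0.0597
```

Emit:
arm_command(moves=[[0,0,0,5.6,0,0],[0,0,0,5.6,0,0],[0,0,0,0,0,0]])

```text
time_s: 2.7
tcp_pos: [0.4531, -0.1606, 0.1654]
eef_rot: [0.457, 1.522, -0.457]
ft_force: [-0.5, 0.1, -0.1]
finger_gap: 0.0595
```

```bash
python3 -c "
from plan import go
go((.459,-.163,.049),.99)"
```

```text
t 2.7 tcp [ 0.4531 -0.1606  0.1654] toolx [ 0. -0. -1.] jawyaw deg 56.6 q [ 0.3   0.27 -0.02  2.05  0.01  0.82  1.27] gap 0.0595 F [-0.5  0.1 -0.1]
shift mm [116.4   1.2   6.3]
turn rx deg -0.1 or 179.9
```

Emit:
arm_command(moves=[[0.02,0,0.003,0,0,0],[0.02,0.001,0.003,0,0,0],[0.02,0,0,0,0,0],[0.02,0,0,0,0,0],[0.02,0,0,0,0,0],[0.01,0,0,0,0,0],[0.006,0,0,0,0,0],[0,0,0,0,0,0]])

```text
time_s: 3.5
tcp_pos: [0.4584, -0.1624, 0.049]
eef_rot: [0.455, 1.523, -0.454]
ft_force: [0.6, -0.2, -0.2]
finger_gap: 0.06
```

Emit:
arm_command(moves=[[0,0,0,0,0,0],[0,0,0,0,0,0],[0,0,0,0,0,0],[0,0,0,0,0,0],[0,0,0,0,0,0],[0,0,0,0,0,0]], fingers=-1, force=60)

```text
time_s: 4.1
tcp_pos: [0.4592, -0.1629, 0.0501]
eef_rot: [0.455, 1.521, -0.455]
ft_force: [-1.5, 0.5, 6.8]
finger_gap: 0.0139
```

```bash
python3 -c "
from plan import go
go((.459,-.163,.15),.99)"
```

```text
t 4.1 tcp [ 0.4592 -0.1629  0.0501] toolx [ 0.001 -0.    -1.   ] jawyaw deg 56.7 q [ 0.3   0.49 -0.02  2.1   0.01  0.56  1.26] gap 0.0139 F [-1.5  0.5  6.8]
shift mm [-99.9  -0.2   0. ]
turn rx deg -0.0 or 180.0
```

Emit:
arm_command(moves=[[-0.02,0,0,0,0,0],[-0.03,0,0,0,0,0],[-0.03,0,0,0,0,0],[-0.02,0,0,0,0,0]])

```text
time_s: 4.5
tcp_pos: [0.4591, -0.1629, 0.1512]
eef_rot: [0.455, 1.52, -0.455]
ft_force: [0.3, -0.7, -0.6]
finger_gap: 0.0142
```

Emit:
arm_command(moves=[[0,0.032,-0.0114,0,0,0],[0,0.032,-0.0114,0,0,0],[0,0.032,-0.0114,0,0,0],[0,0.032,-0.0114,0,0,0],[0,0.032,-0.0114,0,0,0],[0,0.032,-0.0114,0,0,0],[0,0.032,-0.0114,0,0,0],[0,0.032,-0.0114,0,0,0],[0,0.032,-0.0114,0,0,0],[0,0.032,-0.0114,0,0,0]])

```text
time_s: 5.5
tcp_pos: [0.5389, 0.1686, 0.1492]
eef_rot: [0.455, 1.523, -0.456]
ft_force: [-0.1, -0.6, -0.6]
finger_gap: 0.0138
```

Emit:
arm_command(moves=[[0,0,0,7.8,0,0],[0,0,0,7.8,0,0],[0,0,0,7.8,0,0],[0,0,0,7.8,0,0],[0,0,0,7.8,0,0],[0,0,0,7.8,0,0],[0,0,0,7.8,0,0],[0,0,0,7.8,0,0],[0,0,0,7.8,0,0],[0,0,0,0,0,0]])

```text
time_s: 6.5
tcp_pos: [0.5387, 0.1674, 0.1491]
eef_rot: [1.381, 1.088, -1.382]
ft_force: [0.4, -0.7, -0.7]
finger_gap: 0.0138
```

```bash
python3 -c "
from plan import go
import numpy as np
go((.5385,.1655,.1),-.233)"
```

```text
t 6.5 tcp [0.5387 0.1674 0.1491] toolx [-0. -0. -1.] jawyaw deg -13.6 q [-0.45  0.43  0.13  1.87 -0.07  0.85 -0.52] gap 0.0138 F [ 0.4 -0.7 -0.7]
shift mm [49.1  0.3  1.9]
turn rx deg -0.2 or 179.8
```

Descend to just above the fences (block underside at about z 0.048) and look.

Emit:
arm_command(moves=[[0.02,0,0,0,0,0],[0.02,0,0,0,0,0],[0.011,0,0,0,0,0],[0,0,0,0,0,0],[0,0,0,0,0,0]])

```text
time_s: 7.0
tcp_pos: [0.5391, 0.1674, 0.0985]
eef_rot: [1.38, 1.089, -1.38]
ft_force: [-0.1, 0.2, -0.0]
finger_gap: 0.0141
```

Run:
```python
from h import *
from cell import bot
s=bot.get_state();print(s["tcp_pos"])
o=np.zeros((600,800,3),np.uint8)
for k,(n,x0,y0,w_,h_,sc) in enumerate((("top",190,180,80,85,5),("scene",265,170,80,75,5))):
    f=bot.grab_frame(n);cv2.imwrite(f"pics/{n}1.png",f["color"]);c=crop(np.clip(f["color"]*(1.8 if k==0 else 1.),0,255).astype(np.uint8),x0,y0,w_,h_,sc)
    o[:c.shape[0],400*k:400*k+c.shape[1]]=c
cv2.imwrite("pics/m2.png",o)
```

```text
[0.53910285 0.16735259 0.0984772 ]
```

View pics/m2.png

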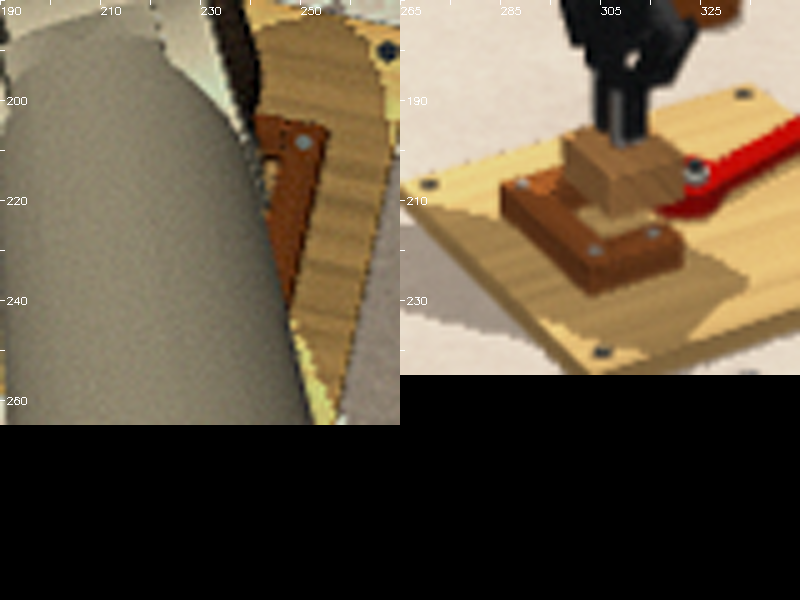

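Run:
```python
from h import *
from cell import bot
from scipy.optimize import least_squares
S=bot.grab_frame("scene")
def w(p,L): return R.from_euler('z',p[2]).apply(L)+[p[0],p[1],0]
cv=lambda a:np.array([[265+(x-400)/5-.4,170+y/5-.4] for x,y in a])
b=.0484
B=np.array([[-.03,-.025,b+.03],[.03,-.025,b],[.03,-.025,b+.03],[.03,.025,b+.03],[.03,.025,b],[-.03,-.025,b]])
bi=cv([(563,137),(612,213),(612,176),(686,165),(683,198),(567,172)])
F=np.array([[-.0545,-.047,.04],[.0545,-.047,.04],[.0545,-.047,.018]]);fi=cv([(502,185),(590,268),(592,294)])
for L,i,n in((B,bi,'blk'),(F,fi,'fence')):
    r=least_squares(lambda p:(proj(S,w(p,L))-i).ravel(),[.54,.165,-.23]);print(n,r.x.round(4),r.fun.round(1))
# robot-predicted block and 'ts' fence projected
print((proj(S,w([.5391,.1674,-.237],B))-bi).round(1).tolist())
img=S["color"].copy();o=cv2.resize(img[170:245,265:345],None,fx=8,fy=8,interpolation=cv2.INTER_CUBIC)
def dr(P,E,c):
    q=((proj(S,P)-[265,170]+.5)*8).astype(int)
    for a,d in E: cv2.line(o,tuple(map(int,q[a])),tuple(map(int,q[d])),c,1)
E=[(0,1),(1,2),(2,3),(3,0)]
dr(w([.5391,.1674,-.237],np.array([[-.03,-.025,b],[.03,-.025,b],[.03,.025,b],[-.03,.025,b]])),E,(255,0,0))
dr(w([.5391,.1674,-.237],np.array([[-.03,-.025,b+.03],[.03,-.025,b+.03],[.03,.025,b+.03],[-.03,.025,b+.03]])),E,(255,0,0))
for p,c in(([.5387,.1647,-.233],(0,255,0)),(r.x,(255,0,255))):
    dr(w(p,np.array([[-.0545,-.047,.04],[.0545,-.047,.04],[.0545,.014,.04],[.0325,.014,.04],[.0325,-.025,.04],[-.0325,-.025,.04],[-.0325,.014,.04],[-.0545,.014,.04]])),[(k,(k+1)%8) for k in range(8)],c)
cv2.imwrite("pics/m3.png",o)
```

```text
blk [ 0.5404  0.1727 -0.3002] [ 0.2 -1.4 -0.4  1.7 -0.4  0.   0.4 -1.7  0.8  0.7 -0.5  0.5]
fence [ 0.5378  0.167  -0.2403] [-0.2 -0.7  0.3 -0.4 -0.1  1. ]
[[-1.7, -0.5], [-1.2, 2.3], [-1.2, 0.6], [-0.9, -1.6], [-0.5, 0.8], [-2.4, 1.3]]
```

View pics/m3.png

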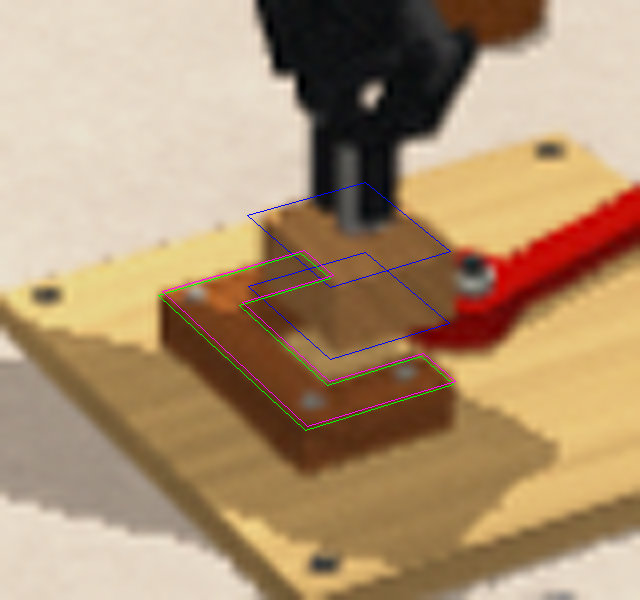

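Run:
```python
from h import *
i=cv2.imread("pics/scene1.png")[188:222,288:330];o=cv2.resize(i,None,fx=18,fy=16,interpolation=cv2.INTER_NEAREST).astype(float)
o=crop(np.clip((i.astype(float)-40)*1.7,0,255).astype(np.uint8),0,0,42,34,17)
cv2.imwrite("pics/m4.png",o)
```

```text
(no output)
```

View pics/m4.png

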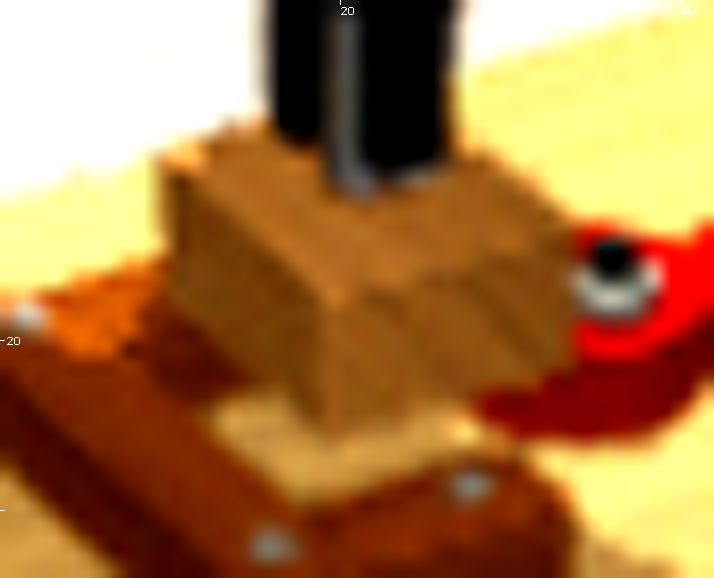

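Run:
```python
from h import *
from cell import bot
from scipy.optimize import least_squares
S=bot.grab_frame("scene")
i=np.array([(162,162),(328,298),(577,228),(165,294),(330,440),(573,372)])/17+[288,188]-.47
L=np.array([[-.03,-.025,.03],[.03,-.025,.03],[.03,.025,.03],[-.03,-.025,0],[.03,-.025,0],[.03,.025,0]])
def w(p): return R.from_euler('zyx',[p[3],p[4] if len(p)>4 else 0,p[5] if len(p)>4 else 0]).apply(L)+p[:3]
for x0,f in(([.54,.167,.048,-.23],lambda p:p),([.54,.167,.048,-.23,0,0],lambda p:p),([.54,.167,-.23],lambda p:np.r_[p[:2],.0484,p[2]])):
    r=least_squares(lambda p:(proj(S,w(f(p)))-i).ravel(),x0);print(r.x.round(4),r.fun.round(1))
```

```text
[ 0.4932  0.2164  0.0104 -0.2371] [ 0.1 -0.4  0.2  0.  -0.2 -0.   0.   0.2  0.   0.3 -0.1 -0. ]
[ 4.945e-01  2.152e-01  1.140e-02 -2.406e-01 -6.400e-03 -3.000e-04] [ 0.1 -0.4  0.1 -0.  -0.2 -0.1  0.1  0.3  0.   0.2 -0.1 -0. ]
[ 0.54    0.1712 -0.252 ] [-0.4 -1.  -0.1 -0.   0.5 -0.2 -0.4  0.1 -0.2  0.7  0.5  0.3]
```

Emit:
arm_command(moves=[[0,-0.001,0.0025,0,0,0],[0.006,0,0,0,0,0],[0.006,0,0,0,0,0],[0.006,0,0,0,0,0],[0.005,0,0,0,0,0],[0.004,0,0,0,0,0],[0.002,0,0,0,0,0],[0.0,0,0,0,0,0]])

```text
time_s: 8.0
tcp_pos: [0.5372, 0.1651, 0.0688]
eef_rot: [1.38, 1.089, -1.381]
ft_force: [0.6, 0.3, -1.1]
finger_gap: 0.0138
```

Emit:
arm_command(moves=[[0.001,0,0,0,0,0],[0.001,0,0,0,0,0],[0,0,0,0,0,0]])

```text
time_s: 8.3
tcp_pos: [0.5377, 0.1653, 0.0681]
eef_rot: [1.381, 1.088, -1.38]
ft_force: [-1.4, 0.3, 5.5]
finger_gap: 0.0135
```

Emit:
arm_command(moves=[[0,0,0,0,0,0],[0,0,0,0,0,0],[0,0,0,0,0,0],[-0.01,0,0,0,0,0],[-0.03,0,0,0,0,0],[-0.03,0,0,0,0,0],[-0.02,0,0,0,0,0]], fingers=0.2)

```text
time_s: 9.0
tcp_pos: [0.5384, 0.1654, 0.16]
eef_rot: [1.383, 1.087, -1.378]
ft_force: [0.5, -0.1, 0.0]
finger_gap: 0.0512
```

Run:
```python
from h import *
from plan import go
from cell import bot
go((.5453,.3331,.15))
f=bot.grab_frame("scene");cv2.imwrite("pics/s2.png",f["color"]);cv2.imwrite("pics/m5.png",crop(f["color"],265,160,110,85,7))
```

```text
t 9.0 tcp [0.5384 0.1654 0.16  ] toolx [ 0.002  0.001 -1.   ] jawyaw deg -13.5 q [-0.45  0.41  0.13  1.87 -0.07  0.86 -0.52] gap 0.0512 F [ 0.5 -0.1  0. ]
shift mm [  10.2  -32.5 -164.7]
```

View pics/m5.png

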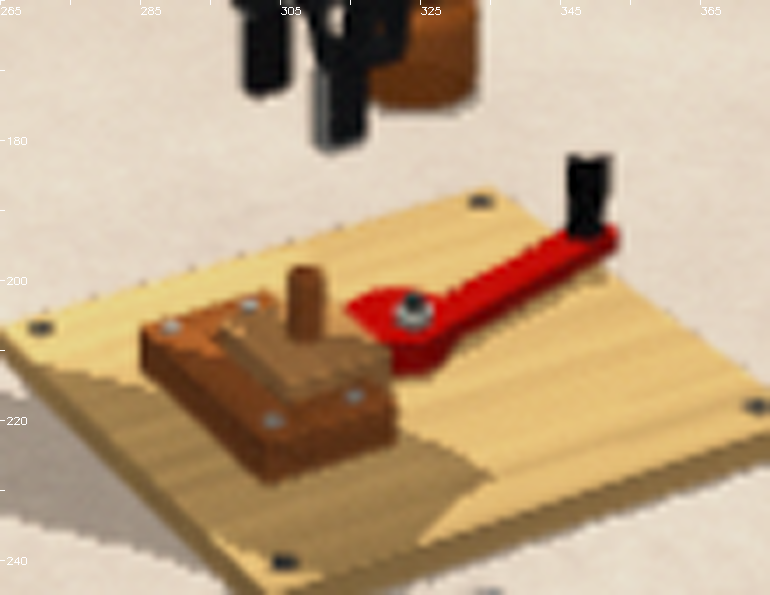

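The block is seated flat in the pocket (dowel at about (305,200) in the scene frame) and the lever is still open. Now to the knob.

Emit:
arm_command(moves=[[0,-0.0065,-0.033,0,0,0],[0,-0.0065,-0.033,0,0,0],[0,-0.0065,-0.033,0,0,0],[0,-0.0065,-0.033,0,0,0],[0,-0.0065,-0.033,0,0,0],[0.03,0,0,0,0,0],[0.03,0,0,0,0,0],[0.02,0,0,0,0,0],[0.018,0,0,0,0,0],[0,0,0,0,0,0]])

```text
time_s: 10.05
tcp_pos: [0.5423, 0.332, 0.0568]
eef_rot: [1.376, 1.089, -1.385]
ft_force: [-0.2, -0.7, -0.3]
finger_gap: 0.0512
```

Emit:
arm_command(moves=[[0,0,0,0,0,0],[0,0,0,0,0,0],[0,0,0,0,0,0],[0,0,0,0,0,0],[0,0,0,0,0,0]], fingers=-1, force=40)

```text
time_s: 10.55
tcp_pos: [0.545, 0.3341, 0.0609]
eef_rot: [1.383, 1.089, -1.378]
ft_force: [-1.4, 0.2, 6.3]
finger_gap: 0.0187
```

Run:
```python
from plan import *
go()
s=bot.get_state();p=s["tcp_pos"][:2];piv=np.array([.552,.2202])
d=p-piv;print(np.linalg.norm(d),np.degrees(np.arctan2(d[1],d[0])))
```

```text
t 10.55 tcp [0.545  0.3341 0.0609] toolx [ 0.002  0.002 -1.   ] jawyaw deg -13.5 q [-0.65  0.66  0.09  1.71 -0.08  0.76 -0.77] gap 0.0187 F [-1.4  0.2  6.3]
0.11409490694180628 93.50905820818649
```

Emit:
arm_command(moves=[[-0.002,-0.0113,0.0041,-6,0,0],[0,-0.0113,0.0041,-6,0,0],[0,-0.0113,0.0041,-6,0,0],[0,-0.0113,0.0041,-6,0,0],[0,-0.0113,0.0041,-6,0,0],[0,-0.0113,0.0041,-6,0,0]])

```text
time_s: 11.15
tcp_pos: [0.4782, 0.309, 0.0612]
eef_rot: [0.913, 1.372, -0.908]
ft_force: [2.5, 4.3, -7.9]
finger_gap: 0.0185
```

```bash
cat > lev.py <<'E'
from plan import *
go()
s=bot.get_state();p=s["tcp_pos"][:2];piv=np.array([.552,.2202])
d=p-piv;a=np.arctan2(d[1],d[0]);print(np.linalg.norm(d),np.degrees(a),"lever~",a-np.pi/2+.237)
E
python3 lev.py
```

```text
t 11.15 tcp [0.4782 0.309  0.0612] toolx [ 0.002  0.003 -1.   ] jawyaw deg 22.8 q [-0.56  0.57 -0.08  1.89  0.06  0.68 -0.27] gap 0.0185 F [ 2.5  4.3 -7.9]
0.1154663658395241 129.7214676234267 lever~ 0.930270393753123
```

Emit:
arm_command(moves=[[0,-0.0113,0.0041,-6,0,0],[0,-0.0113,0.0041,-6,0,0],[0,-0.0113,0.0041,-6,0,0],[0,-0.0113,0.0041,-6,0,0],[0,-0.0113,0.0041,-6,0,0],[0,-0.0113,0.0041,-6,0,0],[0,0,0,0,0,0]])

```text
time_s: 11.85
tcp_pos: [0.4394, 0.2468, 0.0611]
eef_rot: [0.43, 1.528, -0.43]
ft_force: [-2.2, 0.4, -4.0]
finger_gap: 0.0187
```

```bash
python3 lev.py
```

```text
t 11.85 tcp [0.4394 0.2468 0.0611] toolx [-0.001  0.    -1.   ] jawyaw deg 58.6 q [-0.37  0.5  -0.23  2.05  0.19  0.62  0.29] gap 0.0187 F [-2.2  0.4 -4. ]
0.11575267086484756 166.6894400574097 lever~ 1.5754832305126287
```

Emit:
arm_command(moves=[[0,-0.0019,0.0007,-1,0,0],[0,-0.0019,0.0007,-1,0,0],[0,0,0,0,0,0],[0,0,0,0,0,0]])

```text
time_s: 12.25
tcp_pos: [0.4394, 0.2459, 0.0612]
eef_rot: [0.406, 1.533, -0.401]
ft_force: [-0.0, 7.0, -8.1]
finger_gap: 0.0185
```

```bash
python3 lev.py
```

```text
t 12.25 tcp [0.4394 0.2459 0.0612] toolx [ 0.001  0.003 -1.   ] jawyaw deg 60.5 q [-0.36  0.5  -0.24  2.05  0.2   0.62  0.32] gap 0.0185 F [-0.   7.  -8.1]
0.11545134929552209 167.1598632722668 lever~ 1.5836936644897013
```

Emit:
arm_command(moves=[[0,0,0,0,0,0],[0,0,0,0,0,0],[0,0,0,0,0,0],[-0.02,0,0,0,0,0],[-0.04,0,0,0,0,0],[-0.04,0,0,0,0,0],[-0.04,0,0,0,0,0]], fingers=0.3)

```text
time_s: 12.95
tcp_pos: [0.4393, 0.2428, 0.2029]
eef_rot: [0.404, 1.533, -0.405]
ft_force: [0.1, -0.1, 0.0]
finger_gap: 0.0556
```

Emit:
arm_command(moves=[[0,-0.0385,0.0297,0,0,0],[0,-0.0385,0.0297,0,0,0],[0,-0.0385,0.0297,0,0,0],[0,-0.0385,0.0297,0,0,0],[0,-0.0385,0.0297,0,0,0],[0,-0.0385,0.0297,0,0,0],[0,-0.0385,0.0297,0,0,0],[0,-0.0385,0.0297,0,0,0],[0,-0.0385,0.0297,0,0,0],[0,-0.0385,0.0297,0,0,0]], fingers=1)

```text
time_s: 13.95
tcp_pos: [0.508, -0.2404, 0.2017]
eef_rot: [0.404, 1.532, -0.405]
ft_force: [1.4, 0.8, 0.8]
finger_gap: 0.0854
```

Emit:
arm_command(moves=[[0,-0.0385,0.0297,0,0,0],[0,-0.0385,0.0297,0,0,0],[0,0,0,-8,0,0],[0,0,0,-8,0,0],[0,0,0,-8,0,0],[0,0,0,-8,0,0],[0,0,0,-8,0,0],[0,0,0,0,0,0]])

```text
time_s: 14.75
tcp_pos: [0.5215, -0.3347, 0.2014]
eef_rot: [-0.144, 1.566, 0.144]
ft_force: [-0.1, -0.3, -0.0]
finger_gap: 0.0856
```

Run:
```python
from plan import *
go((.5226,-.3325,.021),1.756)
o=np.zeros((560,800,3),np.uint8)
for k,(n,x0,y0,w_,h_) in enumerate((("top",160,165,100,110),("scene",265,160,100,90))):
    f=bot.grab_frame(n);cv2.imwrite(f"pics/{n}3.png",f["color"]);c=crop(np.clip(f["color"]*(1.8 if k==0 else 1.),0,255).astype(np.uint8),x0,y0,w_,h_,4)
    o[:c.shape[0],400*k:400*k+c.shape[1]]=c
cv2.imwrite("pics/m6.png",o[:440])
```

```text
t 14.75 tcp [ 0.5215 -0.3347  0.2014] toolx [-0. -0. -1.] jawyaw deg 100.5 q [ 0.62  0.46 -0.13  1.68  0.07  1.01  2.23] gap 0.0856 F [-0.1 -0.3 -0. ]
shift mm [180.4   1.9   1.5]
turn rx deg -0.1 or 179.9
```

View pics/m6.png

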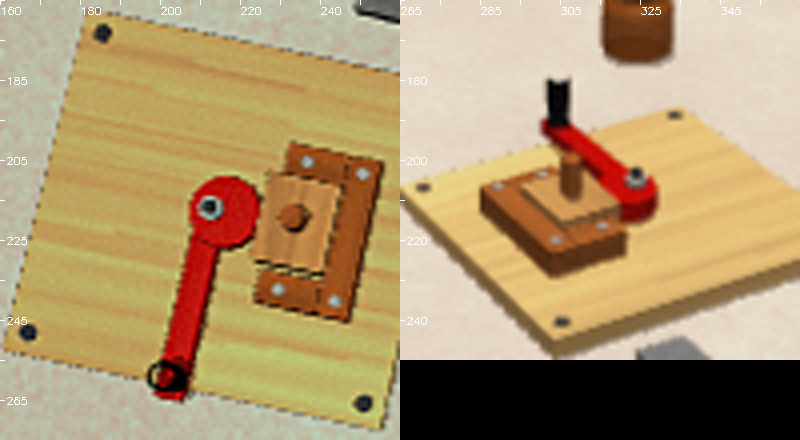

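The top view shows the lever shut (knob at about (200,260)) and the block against the back fence. Now to grasp the spacer.

Emit:
arm_command(moves=[[0.04,0.002,0.0015,0,0,0],[0.04,0,0,0,0,0],[0.04,0,0,0,0,0],[0.03,0,0,0,0,0],[0.02,0,0,0,0,0],[0.01,0,0,0,0,0],[0,0,0,0,0,0]])

```text
time_s: 15.55
tcp_pos: [0.5221, -0.3314, 0.0199]
eef_rot: [-0.142, 1.569, 0.144]
ft_force: [0.1, 0.4, 0.3]
finger_gap: 0.0854
```

Emit:
arm_command(moves=[[0,0,0,0,0,0],[0,0,0,0,0,0],[0,0,0,0,0,0],[0,0,0,0,0,0],[0,0,0,0,0,0],[0,0,0,0,0,0]], fingers=-1, force=70)

```text
time_s: 16.15
tcp_pos: [0.5244, -0.3328, 0.0232]
eef_rot: [-0.145, 1.563, 0.142]
ft_force: [-0.8, -0.7, 6.2]
finger_gap: 0.0488
```

Emit:
arm_command(moves=[[-0.01,0,0,0,0,0],[-0.03,0,0,0,0,0],[-0.04,0,0,0,0,0],[-0.04,0,0,0,0,0],[-0.04,0,0,0,0,0],[-0.04,0,0,0,0,0],[-0.04,0,0,0,0,0],[-0.04,0,0,0,0,0],[0,0,0,0,0,0]])

```text
time_s: 17.05
tcp_pos: [0.5258, -0.3334, 0.3091]
eef_rot: [-0.149, 1.556, 0.138]
ft_force: [-0.1, -0.1, -1.5]
finger_gap: 0.0488
```

```bash
cat > kin.py <<'E'
from h import *
from scipy.optimize import least_squares
from itertools import product
# states: q, tcp, jaw yaw deg
D=[([-0.92,0.5,-0.43,1.55,0.22,1.14,-0.21],(.2446,.6022,.2452),67.9),([0.3,0.27,-0.02,2.05,0.01,0.82,1.27],(.4531,-.1606,.1654),56.6),
([0.3,0.49,-0.02,2.1,0.01,0.56,1.26],(.4592,-.1629,.0501),56.7),([-0.45,0.43,0.13,1.87,-0.07,0.85,-0.52],(.5387,.1674,.1491),-13.6),
([-0.65,0.66,0.09,1.71,-0.08,0.76,-0.77],(.545,.3341,.0609),-13.5),([-0.56,0.57,-0.08,1.89,0.06,0.68,-0.27],(.4782,.309,.0612),22.8),
([-0.36,0.5,-0.24,2.05,0.2,0.62,0.32],(.4394,.2459,.0612),60.5),([0.62,0.46,-0.13,1.68,0.07,1.01,2.23],(.5215,-.3347,.2014),100.5)]
def fk(q,s,g):
    H,L1,L2,L3,c=g;M=R.from_euler('z',s[0]*q[0])*R.from_euler('y',q[1])
    M=M*R.from_euler('z',s[1]*q[2]);p=np.array([0,0,H])+M.apply([0,0,L1])
    M=M*R.from_euler('y',q[3])*R.from_euler('z',s[2]*q[4]);p=p+M.apply([0,0,L2])
    M=M*R.from_euler('y',q[5])*R.from_euler('z',s[3]*q[6]+c);p=p+M.apply([0,0,L3])
    return p,M   # M z = tool x; M x = tool y ; M y = tool z
def res(g,s):
    o=[]
    for q,t,y in D:
        p,M=fk(q,s,g);m=M.as_matrix();y=np.radians(y);o+=[*(10*(p-t)),*(m[:,2]-[0,0,-1]),*(m[:,0]-[np.cos(y),np.sin(y),0])]
    return np.array(o)
def solve():
    return min(((least_squares(res,[.34,.51,.47,.34,c],args=(s,)),s) for s in product((1,-1),repeat=4) for c in(0,1.57,3.14,-1.57)),key=lambda r:r[0].cost)
if __name__=="__main__":
    r,s=solve();print(s,r.x.round(4).tolist(),r.cost,np.abs(r.fun).max())
E
python3 kin.py;python3 -c "
from plan import go
go()"
```

```text
(-1, -1, -1, -1) [-0.4201, 0.5475, 0.4434, -0.3651, 3.143] 0.25610925322431105 0.29898760095180027
t 17.05 tcp [ 0.5258 -0.3334  0.3091] toolx [ 0.01  -0.006 -1.   ] jawyaw deg 100.5 q [ 0.62  0.36 -0.13  1.57  0.05  1.2   2.23] gap 0.0488 F [-0.1 -0.1 -1.5]
```

Run:
```python
from kin import *
sols=[]
for s in product((1,-1),repeat=4):
  for c in(0,1.57,3.14,-1.57):
    r=least_squares(res,[.34,.51,.47,.34,c],args=(s,),bounds=([.2,.4,.35,.2,-7],[.5,.65,.6,.5,7]));sols.append((r.cost,s,r.x,r.fun))
sols.sort(key=lambda a:a[0])
for k in sols[:3]: print(k[0],k[1],k[2].round(3))
print(sols[0][3].reshape(-1,9).round(2))
```

```text
0.26465486167201235 (-1, -1, -1, -1) [ 0.2    0.544  0.445  0.251 -3.14 ]
0.26465486167201274 (-1, -1, -1, -1) [0.2   0.544 0.445 0.251 3.143]
0.26465486167219215 (-1, -1, -1, -1) [ 0.2    0.544  0.445  0.251 -3.14 ]
[[-0.17  0.04 -0.04 -0.    0.    0.    0.   -0.   -0.  ]
 [-0.    0.28  0.05  0.   -0.    0.   -0.01  0.   -0.  ]
 [ 0.09  0.27  0.   -0.01  0.01  0.    0.   -0.    0.  ]
 [-0.15  0.24 -0.   -0.   -0.    0.    0.    0.   -0.  ]
 [-0.06  0.25  0.    0.01  0.01  0.   -0.   -0.01  0.01]
 [-0.11  0.26  0.01 -0.    0.01  0.   -0.    0.    0.  ]
 [-0.06  0.17  0.01 -0.   -0.    0.    0.   -0.   -0.01]
 [ 0.1   0.25 -0.03 -0.    0.    0.   -0.01 -0.    0.  ]]
```

Run:
```python
from h import *
from cell import bot
f=bot.grab_frame("scene");s=bot.get_state();u=proj(f,np.array(s["tcp_pos"]))[0].astype(int);print(u)
c=crop(f["color"],u[0]-35,u[1]-35,70,60,8);c=np.clip(c*1.6,0,255).astype(np.uint8);cv2.imwrite("pics/m7.png",c)
```

```text
[131 183]
```

View pics/m7.png

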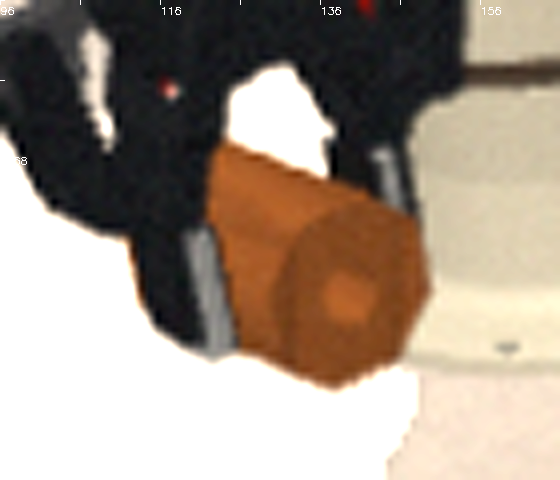

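```bash
cat > path.py <<'E'
from kin import *
lo=np.array([-2.88,-.31,-1.54,.2,-1.41,.19,-2.57]);hi=np.array([2.88,2.03,1.56,2.42,4.55,2.02,2.57])
S=(-1,-1,-1,-1)
def fk2(q,g):
    H,L1,L2,L3,e1,e2,x1=g;E=R.from_euler
    M=E('z',-q[0])*E('y',q[1]);p=np.array([0,0,H])
    M=M*E('z',-q[2]);p=p+M.apply([x1,e1,L1])
    M=M*E('y',q[3])*E('z',-q[4]);p=p+M.apply([0,e2,L2])
    M=M*E('y',q[5])*E('z',-q[6]+np.pi);return p+M.apply([0,0,L3]),M
def fit(H=.35):
    f=lambda g:np.concatenate([fk2(q,[H,*g])[0]-t for q,t,_ in D])
    r=least_squares(f,[.54,.445,H,0,.0,0]);return np.r_[H,r.x],np.abs(r.fun).max()
def ik(q0,p,M,g):
    # M: matrix columns tool y, z, x
    f=lambda q:np.r_[(fk2(q,g)[0]-p)*5,(fk2(q,g)[1].as_matrix()-M).ravel(),.03*(q-q0)]
    r=least_squares(f,np.clip(q0,lo+.01,hi-.01),bounds=(lo,hi));e=f(r.x)
    return r.x,np.abs(e[:3]).max()/5,np.abs(e[3:12]).max()
E
python3 - <<'E'
from path import *
for H in(.25,.35,.42): g,e=fit(H);print(g.round(3),e)
g,e=fit(.35)
q0=np.array([.62,.36,-.13,1.57,.05,1.2,2.23])
def tool(yaw,pitch): # h dir yaw; pitch 0: tool down, pi/2 tool along h
    h=np.array([np.cos(yaw),np.sin(yaw),0]);z=np.array([0,0,1.])
    x=-z*np.cos(pitch)+h*np.sin(pitch);tz=h*np.cos(pitch)+z*np.sin(pitch);ty=np.cross(tz,x);return np.c_[ty,tz,x]
y0=np.radians(10.5)
for pos in((.526,-.333,.309),(.5,-.1,.35),(.55,0,.45),(.6,.0,.6)):
  for dy in(-150,-120,-90,-60,0,60,90,120):
    q=q0.copy();worst=0;out=[]
    for k in range(1,11):
        a=k/10;q,ep,er=ik(q,np.array([.526,-.333,.309])*(1-a)+np.array(pos)*a,tool(y0+np.radians(dy)*a,0),g);worst=max(worst,ep,er)
    w1=worst
    for k in range(1,11):
        q,ep,er=ik(q,np.array(pos),tool(y0+np.radians(dy),k*np.pi/20),g);worst=max(worst,ep,er)
    print(pos,dy,round(w1,3),round(worst,3),q.round(2))
E
```

```text
[ 0.25   0.504  0.46   0.251 -0.015 -0.012  0.009] 0.004277774934327239
[ 0.35   0.502  0.459  0.349 -0.012 -0.014  0.011] 0.004600013061824337
[ 0.42   0.501  0.458  0.418 -0.011 -0.016  0.012] 0.004825579617989129
(0.526, -0.333, 0.309) -150 0.0 0.0 [-0.2   1.14  0.58  1.22  0.7   1.89 -0.64]
(0.526, -0.333, 0.309) -120 0.0 0.0 [-0.4   0.92  0.54  1.72  1.01  1.46 -0.88]
(0.526, -0.333, 0.309) -90 0.0 0.0 [-0.34  0.69  0.35  2.19  1.62  1.33 -1.3 ]
(0.526, -0.333, 0.309) -60 0.0 0.067 [-0.9   1.37  1.31  2.42  2.6   0.63 -2.57]
(0.526, -0.333, 0.309) 0 0.0 0.036 [ 2.21  1.8  -1.54  2.25  0.74  0.19  2.57]
(0.526, -0.333, 0.309) 60 0.054 0.544 [ 1.62  1.49 -1.54  1.27  0.    1.58  2.57]
(0.526, -0.333, 0.309) 90 0.333 0.661 [ 1.36  1.59 -1.54  0.96 -0.14  2.02  2.57]
(0.526, -0.333, 0.309) 120 0.519 0.913 [ 1.33  1.67 -1.54  1.09 -0.23  2.02  2.57]
(0.5, -0.1, 0.35) -150 0.0 0.001 [-0.67  1.2   0.93  1.3   0.36  2.02 -0.5 ]
(0.5, -0.1, 0.35) -120 0.0 0.0 [-0.43  0.78  0.05  1.68  0.95  1.98 -1.01]
(0.5, -0.1, 0.35) -90 0.0 0.0 [-0.43  0.6  -0.14  2.1   1.27  1.79 -1.17]
(0.5, -0.1, 
[... 848 characters left out ...]
.26 -1.54  1.3  -0.23  1.66  2.57]
(0.55, 0, 0.45) 120 0.402 0.546 [ 0.86  1.39 -1.54  1.07 -0.32  2.02  2.57]
(0.6, 0.0, 0.6) -150 0.0 0.214 [-0.79  1.31  1.56  0.98  0.38  2.02  0.2 ]
(0.6, 0.0, 0.6) -120 0.0 0.003 [-0.91  0.95  1.01  1.11  0.75  1.95 -0.14]
(0.6, 0.0, 0.6) -90 0.0 0.0 [-0.55  0.44 -0.06  1.61  1.39  1.95 -0.52]
(0.6, 0.0, 0.6) -60 0.0 0.0 [-0.29  0.13 -0.38  2.05  1.63  1.57 -0.6 ]
(0.6, 0.0, 0.6) 0 0.0 0.301 [-0.15 -0.31  0.18  2.08 -0.93  0.19  2.57]
(0.6, 0.0, 0.6) 60 0.0 0.408 [ 1.31  0.86 -1.54  1.35 -0.42  1.32  2.57]
(0.6, 0.0, 0.6) 90 0.198 0.332 [ 0.94  1.11 -1.54  0.93 -0.39  1.83  2.57]
(0.6, 0.0, 0.6) 120 0.544 0.585 [ 0.78  1.23 -1.54  0.86 -0.51  2.02  2.57]
```

The end toward the camera (face centre at about (352,297) in the crop) has a lit disc about 0.36 of the face width, so roughly 18 mm. I'll turn the spacer half round to compare the other end before choosing.

Emit:
arm_command(moves=[[0,0,0,8.5,0,0],[0,0,0,8.5,0,0],[0,0,0,8.5,0,0],[0,0,0,8.5,0,0],[0,0,0,8.5,0,0],[0,0,0,8.5,0,0],[0,0,0,8.5,0,0],[0,0,0,8.5,0,0],[0,0,0,8.5,0,0],[0,0,0,8.5,0,0]])

```text
time_s: 18.1
tcp_pos: [0.522, -0.3312, 0.2996]
eef_rot: [1.013, 1.326, -1.013]
ft_force: [-0.2, 0.4, -1.4]
finger_gap: 0.0489
```

Emit:
arm_command(moves=[[0,0,0,8.5,0,0],[0,0,0,8.5,0,0],[0,0,0,8.5,0,0],[0,0,0,8.5,0,0],[0,0,0,8.5,0,0],[0,0,0,8.5,0,0],[0,0,0,8.5,0,0],[0,0,0,8.5,0,0],[0,0,0,8.5,0,0],[0,0,0,8.5,0,0]])

```text
time_s: 19.1
tcp_pos: [0.522, -0.3312, 0.2996]
eef_rot: [2.029, 0.363, -2.034]
ft_force: [0.1, -0.0, -1.8]
finger_gap: 0.0487
```

Run:
```python
from plan import *
go()
f=bot.grab_frame("scene");s=bot.get_state();u=proj(f,np.array(s["tcp_pos"]))[0].astype(int);print(u)
c=crop(f["color"],u[0]-35,u[1]-35,70,60,8);c=np.clip(c*1.6,0,255).astype(np.uint8);cv2.imwrite("pics/m8.png",c)
```

```text
t 19.1 tcp [ 0.522  -0.3312  0.2996] toolx [-0.003  0.002 -1.   ] jawyaw deg -69.9 q [ 0.23  0.38  0.39  1.59 -0.15  1.2  -0.57] gap 0.0487 F [ 0.1 -0.  -1.8]
[132 185]
```

View pics/m8.png

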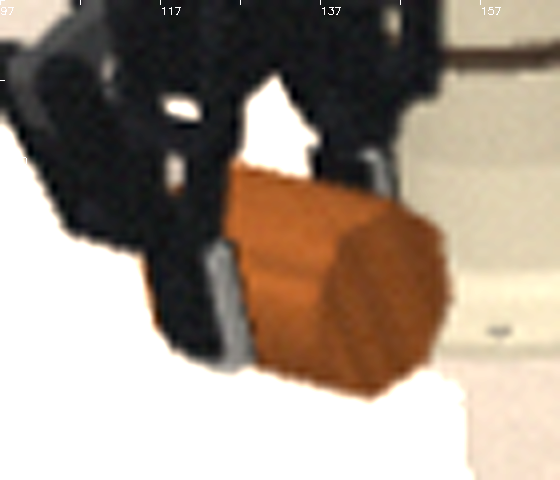

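The other end is plain solid grain, so the disc end is the hole end, and it still points along tool +z. I'll turn back 50° and then pitch up.

Emit:
arm_command(moves=[[-0.01,0,0,-8.4,0,0],[-0.01,0,0,-8.4,0,0],[-0.01,0,0,-8.4,0,0],[0,0,0,-8.4,0,0],[0,0,0,-8.4,0,0],[0,0,0,-8.4,0,0]])

```text
time_s: 19.75
tcp_pos: [0.5223, -0.3314, 0.33]
eef_rot: [1.444, 1.04, -1.446]
ft_force: [0.5, 0.7, -1.8]
finger_gap: 0.0488
```

Emit:
arm_command(moves=[[0,0,0,0,-7.5,0],[0,0,0,0,-7.5,0],[0,0,0,0,-7.5,0],[0,0,0,0,-7.5,0],[0,0,0,0,-7.5,0],[0,0,0,0,-7.5,0]])

```text
time_s: 20.35
tcp_pos: [0.5232, -0.3311, 0.331]
eef_rot: [0.736, 0.528, -1.791]
ft_force: [-1.6, -0.3, -2.4]
finger_gap: 0.0492
```

```bash
python3 -c "
from plan import *
go();print(R.from_rotvec(bot.get_state()['eef_rot']).as_matrix().round(3))"
```

```text
t 20.35 tcp [ 0.5232 -0.3311  0.331 ] toolx [-0.231 -0.672 -0.704] jawyaw deg -18.9 q [-0.14  0.43  0.34  1.69  0.68  1.26 -0.43] gap 0.0492 F [-1.6 -0.3 -2.4]
[[-0.231  0.946 -0.227]
 [-0.672 -0.324 -0.667]
 [-0.704 -0.002  0.71 ]]
```

Emit:
arm_command(moves=[[0,0,0,0,-7.5,0],[0,0,0,0,-7.5,0],[0,0,0,0,-7.5,0],[0,0,0,0,-7.5,0],[0,0,0,0,-7.5,0],[0,0,0,0,-7.5,0],[0,0,0,0,0,0],[0,0,0,0,0,0],[0,0,0,0,0,0]])

```text
time_s: 21.25
tcp_pos: [0.523, -0.3326, 0.3327]
eef_rot: [0.004, 0.0, -1.905]
ft_force: [0.4, 0.1, -0.4]
finger_gap: 0.0488
```

Run:
```python
from plan import *
go();M=R.from_rotvec(bot.get_state()['eef_rot']).as_matrix();print("toolz",M[:,2].round(3));v=bot.get_state()["joint_velocities"];print(np.abs(v).max())
p=np.array(bot.get_state()["tcp_pos"])
o=np.zeros((480,800,3),np.uint8)
for k,n in enumerate(("top","scene")):
    f=bot.grab_frame(n);u=proj(f,p)[0].astype(int);x0,y0=max(u[0]-33,0),max(u[1]-33,0)
    c=crop(np.clip(f["color"]*(2. if k==0 else 1.5),0,255).astype(np.uint8),x0,y0,66,66,6);o[:c.shape[0],400*k:400*k+c.shape[1]]=c
    if k==0:
        i=np.clip(f["color"]*1.8,0,255).astype(np.uint8)[190:255,195:265]; o[400:465,0:70]=i
cv2.imwrite("pics/m9.png",o)
```

```text
t 21.25 tcp [ 0.523  -0.3326  0.3327] toolx [-0.328 -0.945 -0.003] jawyaw deg -19.2 q [-0.37  0.83  0.48  1.74  1.07  1.53 -0.87] gap 0.0488 F [ 0.4  0.1 -0.4]
toolz [-0.003 -0.003  1.   ]
0.02680998337709019
```

View pics/m9.png

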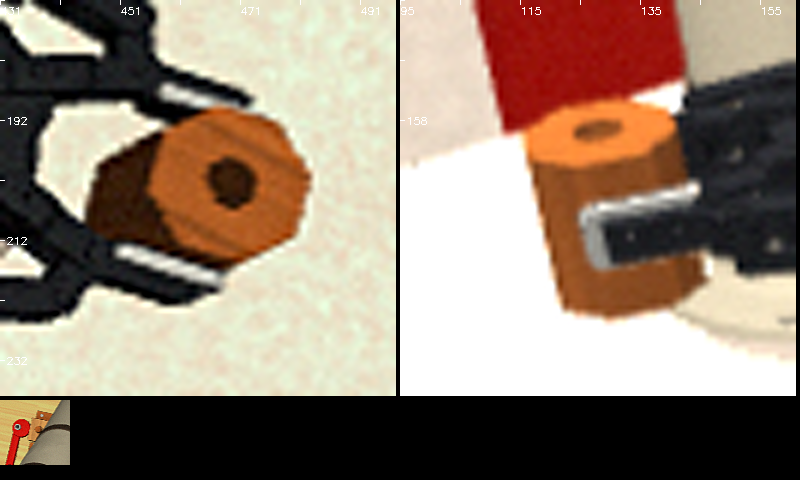

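Emit:
arm_command(moves=[[0,0,0,0,0,0],[0,0,0,0,0,0],[0,0,0,0,0,0],[0,0,0,0,0,0],[0,0,0,0,0,0]])

```text
time_s: 21.85
tcp_pos: [0.5231, -0.3319, 0.3313]
eef_rot: [0.0, 0.0, -1.904]
ft_force: [-0.5, -0.6, -2.5]
finger_gap: 0.0488
```

Run:
```python
from plan import *
go();s=bot.get_state();p=np.array(s["tcp_pos"]);c=p+.0*p;print("v",np.abs(s["joint_velocities"]).max().round(4))
f=bot.grab_frame("scene");d=proj(f,[c+[0,0,.03],c-[0,0,.03]]);print("scene top/bot",d.round(1).tolist(),"lean deg",np.degrees(np.arctan2(*(d[1]-d[0]))))
t=bot.grab_frame("top");d=proj(t,[c+[0,0,.03],c-[0,0,.03]]);print("top",d.round(1).tolist())
```

```text
t 21.85 tcp [ 0.5231 -0.3319  0.3313] toolx [-0.327 -0.945 -0.   ] jawyaw deg -19.1 q [-0.38  0.84  0.48  1.74  1.07  1.53 -0.87] gap 0.0488 F [-0.5 -0.6 -2.5]
v 0.0026
scene top/bot [[126.4, 158.6], [131.9, 184.7]] lean deg 11.912807924822044
top [[469.6, 203.3], [457.9, 207.8]]
```

```bash
python3 -c "
from cell import bot
print(bot.close_job());print(bot.get_state()['time_s'])"
```

```text
the job is handed in; nothing more can be done
None
the job is handed in; nothing more can be done
```

I handed the job in at about 21.9 s of the 69 s allowed. The hand-in gives no verdict, so the checks below are my own.

- **Block and lever:** I set the block in the pocket dowel up, let it go, and swung the lever to its stop by its knob. I estimate its angle at about 1.58 rad from the gripper position. Pictures from both cameras afterwards showed the block against the back fence and the lever shut.
- **Which end has the hole:** One end showed a disc about 18 mm across, and the other end showed only plain grain. After I turned the disc end up, both cameras showed the open hole on top.
- **Final hold:** The spacer is gripped on two flats with the force set to 70 N (gap 48.8 mm). Its centre is about 0.33 m up and the arm is still. The tool reads vertical to within measurement, and the lean in the picture was 12.9° against 11.9° expected for a true upright.

**Checks that disagreed:**
- The two cameras put the pocket about 4–5 mm apart. I lined up the block by comparing it with the fences in the same picture instead.
- The gripper gap read 1–2 mm under the true sizes of the dowel, knob and spacer.
- At the end I saw the jig only as a small, partly hidden thumbnail. The clear check of the block and lever was the earlier picture, and nothing touched the jig after it.
- I did not measure the other things on the bench again. The arm was never planned to come near them.

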